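# Draw out the dosing boom to its mark and hold it

## Task

The dosing boom is pushed in and locked. Take its upright black grip, squeeze the red lock button in the grip's side flush to release the boom, then draw the boom out along the scale until its yellow pointer stands at the red mark, so that the nozzle is over the beaker. A spring pulls the boom back, so finish still gripping it and holding it there, and leave the red mark, the beaker and the other things on the bench where they are.

Things in the scene. Friction and masses are not known exactly. Their poses are not given: they have to be found in the camera images.
- station: dosing station, fixed: grey base 110 x 365 x 12 mm, white sleeve at its +y end, top 152 mm over the bench. Origin on the bench plane under the grip's home place. The boom draws out along its -y axis; +x points away from the robot at yaw 0 (yaw within 0.3 rad). A scale bar, ticks every 10 mm, runs along the boom 45 mm to its -x side, top at 120 mm
- boom: the telescoping boom, given at its upright black grip post: 22 mm thick in x (-10 to +12 mm), 30 mm wide in y, 51 mm high. Origin 24 mm under its top, 179 mm over the bench; axes as the station's. Grasp from above across x, pads at the origin: one then squeezes the button in the -x face. The boom's top is 34 mm under the origin; the sleeve starts 30 mm to the +y side
- extension (a joint): how far the boom is drawn out, m: 0 pushed in, up to 0.115. A spring pulls it in with 2.7 N at 0 rising to about 6 N at the far end; let go, it runs back. While the lock button is out it can be drawn only about 2 mm
- lock_button (a joint): red button 12 mm wide (y), 24 mm high (z), in the middle of the -x face of the grip: 0 when out (6 mm proud of the post, 28 mm over post and button), 0.006 pressed flush (22 mm). It springs out with 3.5 to 5.6 N; the lock is free from about 0.004
- carriage (a joint): place of the red mark along the scale, m: the pointer stands at the red mark when joint extension has the same value. The carriage slides stiffly (10 N) and is not to be moved
- pointer (a point): the underside of the yellow pointer, on its black line, above the scale bar; it moves with the boom, 50 mm to the -y side of the grip and 45 mm to its -x side, 51 mm lower than the grip's middle; axes as the station's
- red_mark (a point): top of the red rider on the scale bar, on its white line, 124 mm above the bench; the rider is 8 mm wide along y and belongs to the carriage that carries the beaker (54 mm across, 62 mm high) under the nozzle's line; axes as the station's, and it lies under the pointer's line of travel, 3.5 mm lower
- red_cap_bottle: bystander: white bottle with a red cap, 60 mm across, 120 mm high, loose; origin at its foot
- slide_case: bystander: small green slide box, 35 x 86 x 29 mm, loose; origin at its foot
- tape_roll: bystander: roll of cream tape lying flat, 61 mm across, 19 mm high, loose; origin at its foot

How it is judged:
On the way, in this order (a step that is already met when the one before it is completed fails the run):
1. the lock button is squeezed by the fingers while the boom is still pushed in (value of joint lock_button above 0.004 m and value of joint extension below 0.012 m and contact force between the fingers and boom above 2 N), for 0.1 s.
2. the boom is drawn out to the red mark (y of pointer in the frame of red_mark between -0.005 and 0.005 m), for 0.2 s.
At the end, for the whole second after the job is handed in: The pointer is within 5 mm of the red mark along the scale and at rest, and the fingers still grip the boom's grip with its button squeezed (all of step 2 and contact force between the fingers and boom above 2 N and value of joint lock_button above 0.003 m and velocity of joint extension between -0.01 and 0.01 m/s); the arm keeps its last pose, push and grip.
It fails at once if the red mark and its beaker are shifted by more than 6 mm (distance of red_mark from where it was at the start of the episode above 0.006 m).
It fails at once if a loose bystander is shifted by more than 20 mm (distance of any of red_cap_bottle, slide_case, tape_roll from where it was at the start of the episode above 0.02 m).
It also fails if it takes over 32 s, if anything falls off the work surface, if the arm or the gripper's body presses on something with over 40 N, if the wrist force passes 120 N, or if a joint passes its speed limit or range.

## Robot

A 6-joint arm with a two-finger parallel gripper is mounted at the origin on a cart in front of the work surface, level with it; the furniture and walls round the work are solid. World frame = base frame: x ahead of the robot, y to its left, z up, the work surface at z = 0. Lengths are in m, angles in rad, forces in N, time in s.
With the tool pointing down it reaches from about 0.425 to 0.95 m from the base axis. Payload 3.5 kg.
Tool frame: the origin (TCP) lies midway between the tips of the shut fingers; the grasp point (between the pads) lies grasp_offset behind it (grasp_offset is the distance from the TCP to the grasp point, in m); z points along the fingers, y is the direction in which the jaws open and shut (so a half turn about z gives the same grasp; the last joint's range is limited). The gripper opens to 85 mm and grips with 20 to 120 N. Pads are 22 mm wide; open, the fingers measure 114 mm over their backs; the gripper's body (76 mm by 85 mm) begins 54 mm behind the grasp point. The pads swing forward as they close: fully open they stand 13 mm farther back than shut.
Start: joints at [-1.498, 0.286, 1.577, -0, 1.279, -0.15], TCP at [0.149, -0.658, 0.231] pointing down, gripper open.
Joint ranges: [-2.77, 2.77], [-0.9, 2.22], [0.21, 2.48], [-1.53, 4.67], [0.24, 2.81], [-2.84, 2.84]. Speed limits (rad/s): [2.79, 2.79, 3.14, 3.14, 3.14, 3.14].

## Interface

Orientations are given as a unit quaternion [x, y, z, w].
In Python, from plant import * gives the robot as it stands.
- The arm moves only by the tool jog_arm, never from a script. Its argument "targets" is text: rows parted by semicolons, each of 7 numbers parted by spaces: the shift along the world's x, y, z in mm, then the turn, a rotation vector about the world's x, y, z in degrees, then the gripper's target within -1 to 1 (fully open at 1, half-way at 0, shut at -1). A call has 1 to 10 rows; each row shifts and turns the pose as measured when the row begins; what a row does not reach is not made up. A row lasts 1/12 s, in which the tool goes at most 41.7 mm and 7.16 degrees, less where a joint would pass 70% of its speed; a pose out of reach is approached as far as the arm can. A call with a gripper value outside its range is refused whole. The fingers move at their own pace and stop on an object; "force" is the grip in N (left out, the last holds). Time passes only in rows, so rows that do not move let the fingers close. It gives the time, the measured TCP pose, the force and the opening at its end, in the units of the state.
- get_state(): the state, without advancing time (a new reading comes with each control period).
- read_camera(name): name is "scene" or "side" or "wrist"; returns a dict with "pixels" (420x560x3 uint8, blue, green, red), "mtx" (3x3 intrinsics, pixels), "world_from_camera" (4x4, takes a point from camera to world coordinates). Camera axes: x right, y up, looking along -z (the intrinsics and any distortion apply to the point x, -y, -z); pixel columns grow to the right and rows downward; lengths in m; the calibration is good to about 2 mm. The wrist camera is an equidistant fisheye: a pixel r from the principal point sees the ray r / f radians off the axis. A picture is of the moment at which its call begins. There is no depth.
- sign_off(): hands the job in, once; it reports no verdict.
Trained networks look in a picture, given as the dict that the camera call returned (one of the last four; its "shot" number tells which), for a name from the list of things; names that differ only in an ending like _2 or _b are one class to them, and where a whole thing is asked for, a point or a joint stands for the part that bears it (a point fixed in the world has none). Each returns a list of dicts, best first, with "p" (0 to 1); they miss things now and then, are a little off and sometimes report something else, mostly with a low value. They report only what shows in the picture. A call takes as long as a camera call.
- spot_in(target, picture): "uv" ([column, row] in pixels, amid what is visible of it).
- silhouettes(target, picture): "mask" (420x560 bool, what is visible of it) and "uv" ([column, row] in pixels, amid what is visible of it).
- mark_of(target, picture): "uv" ([column, row] in pixels: a listed point, or the origin of a listed thing).
The state is a dict: "time": time; "qpos": joint angles; "dq": joint speeds; "joint_efforts": joint torques, N m; "eef_pos": TCP position; "tcp_rot": TCP orientation; "contact_force": force on the tool from outside, world axes, zero at the start; "wrist_torque": the same for the moment, N m; "opening": opening from 0.0 (shut) to 1.0 (fully open).
Only numpy, scipy, OpenCV 4.12 (cv2) and the standard library are available. Lean on these libraries where they do the work, as an engineer would, in place of code of your own. Each camera call takes 0.05 s, during which the arm holds its last target.

## Working session

There is one attempt and no reset: what is moved stays moved. The work goes in short steps, Python scripts to look and compute and a tool call to move; the robot and the scene stay as the last step left them, time stands still between calls to the robot, and variables do not carry over. Pictures are saved under pics/ and viewed, and the job is handed in when it is done.

Besides the shell and the picture viewer there is one more tool, called after "Emit:" as name(argument=value, ...) on one line, values as JSON. jog_arm: Moves the arm, as the interface text tells. Its arguments: {"type":"object","properties":{"targets":{"type":"string"},"force":{"type":"number"}},"required":["targets"]}

```bash
mkdir -p pics; ls; cat > h.py <<'E'
from plant import *
import numpy as np, cv2
def ray(cam,uv,fish=False):
    K=np.array(cam["mtx"]);T=np.array(cam["world_from_camera"])
    a=(uv[0]-K[0,2])/K[0,0];b=(uv[1]-K[1,2])/K[1,1]
    if fish:
        r=np.hypot(a,b); s=np.sin(r)/r if r>1e-9 else 1
        d=np.array([a*s,-b*s,-np.cos(r)])
    else: d=np.array([a,-b,-1.])
    d=T[:3,:3]@d
    return T[:3,3],d/np.linalg.norm(d)
def atz(cam,uv,z,fish=False):
    o,d=ray(cam,uv,fish); return o+d*(z-o[2])/d[2]
def tri(rs):
    A=np.zeros((3,3));b=np.zeros(3)
    for o,d in rs:
        P=np.eye(3)-np.outer(d,d);A+=P;b+=P@o
    x=np.linalg.solve(A,b)
    return x,[np.linalg.norm((np.eye(3)-np.outer(d,d))@(x-o)) for o,d in rs]
E
python3 - <<'E'
from h import *
s=get_state();print(s)
R={}
for c in ["scene","side","wrist"]:
    p=read_camera(c);cv2.imwrite(f"pics/{c}0.png",p["pixels"])
    for n in ["boom","station","pointer","red_mark","red_cap_bottle","slide_case","tape_roll","lock_button"]:
        try:
            m=mark_of(n,p); print(c,n,[(np.round(k["uv"],1).tolist(),round(k["p"],2)) for k in m[:2]])
            if m and m[0]["p"]>.3:R.setdefault(n,[]).append((c,)+ray(p,m[0]["uv"],c=="wrist"))
        except Exception as e: print(c,n,e)
for n,v in R.items():
    if len(v)>1: print(n,[a[0] for a in v],tri([a[1:] for a in v]))
print(get_state()["time"])
E
```

```text
pics
{'time': 0.0, 'qpos': array([-1.49800759e+00,  2.87182659e-01,  1.57818771e+00,  2.21526239e-05,
        1.27856035e+00, -1.49993227e-01]), 'dq': array([-0.00146499,  0.00024001,  0.00099379,  0.00039149, -0.00245653,
       -0.00030568]), 'joint_efforts': array([-1.51256780e-03, -4.05988848e+01, -2.92626446e+01, -2.44339353e-04,
        5.88604657e-03,  5.51477839e-06]), 'eef_pos': array([ 0.14912763, -0.65765291,  0.22993003]), 'tcp_rot': array([ 9.93802114e-01,  1.11157510e-01,  5.57110949e-05, -1.16775138e-03]), 'contact_force': array([-0.09514042,  0.78157061,  0.42054866]), 'wrist_torque': array([-0.01812684,  0.02258644, -0.03815315]), 'opening': 0.996034576725977}
scene boom [([256.8, 233.3], 0.77)]
scene station [([262.0, 312.0], 0.55)]
scene pointer [([297.1, 255.8], 0.73)]
scene red_mark [([319.4, 251.5], 0.89)]
scene red_cap_bottle [([305.3, 209.2], 0.62)]
scene slide_case [([196.4, 249.9], 0.95)]
scene tape_roll [([267.2, 220.1], 0.67)]
scene lock_button it knows: boom, pointer, red_cap_bottle, red_mark, slide_case, station, tape_roll
side boom [([197.4, 178.6], 0.6
[... 905 characters left out ...]
 -0.03801511,  0.12842798]), [np.float64(0.003342957035200993), np.float64(0.0033429570352010367)])
red_mark ['scene', 'side'] (array([ 0.46777144, -0.07955085,  0.12194491]), [np.float64(0.0012241250839949342), np.float64(0.0012241250839948152)])
red_cap_bottle ['scene', 'side'] (array([ 0.68247852, -0.34466431,  0.00129317]), [np.float64(0.007304758561978228), np.float64(0.007304758561978042)])
slide_case ['scene', 'side'] (array([ 0.77187163, -0.05141599,  0.0071022 ]), [np.float64(0.00185289296340159), np.float64(0.0018528929634015908)])
tape_roll ['scene', 'side'] (array([ 0.74114257, -0.25400848, -0.00182192]), [np.float64(0.0012452327682339985), np.float64(0.0012452327682339977)])
1.2
```

View pics/scene0.png

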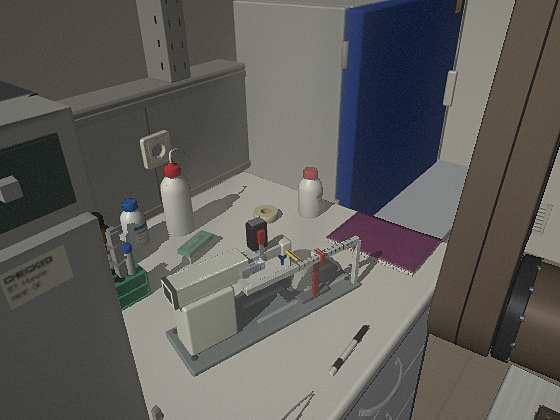

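View pics/side0.png

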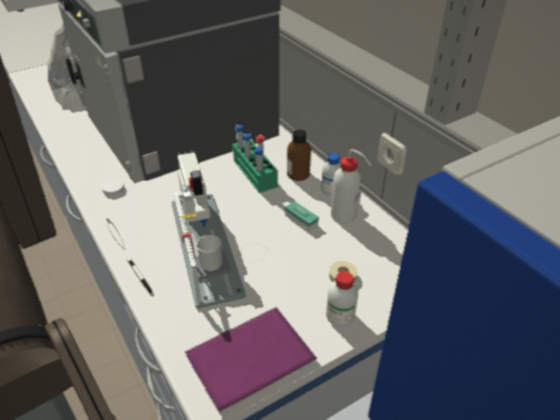

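The scene shows the grip at (257,235) with the red button facing the camera, the pointer at (293,256) and the red rider at (318,255). I'll enlarge both views for yaw and extension.

```bash
python3 - <<'E'
import cv2
a=cv2.imread("pics/scene0.png")[215:385,150:375];cv2.imwrite("pics/sc.png",cv2.resize(a,None,fx=3.5,fy=3.5,interpolation=2))
a=cv2.imread("pics/side0.png")[145:315,140:265];cv2.imwrite("pics/si.png",cv2.resize(a,None,fx=3.5,fy=3.5,interpolation=2))
E
```

```text
(no output)
```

View pics/sc.png

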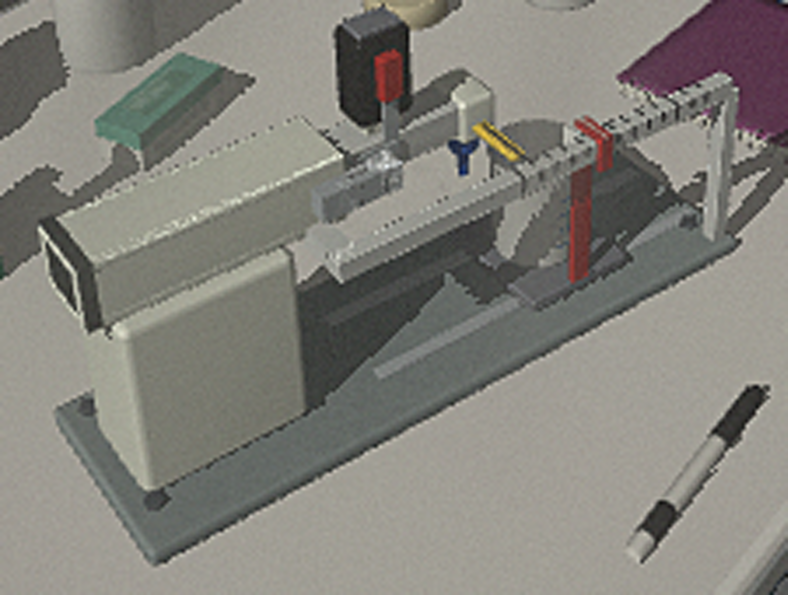

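View pics/si.png

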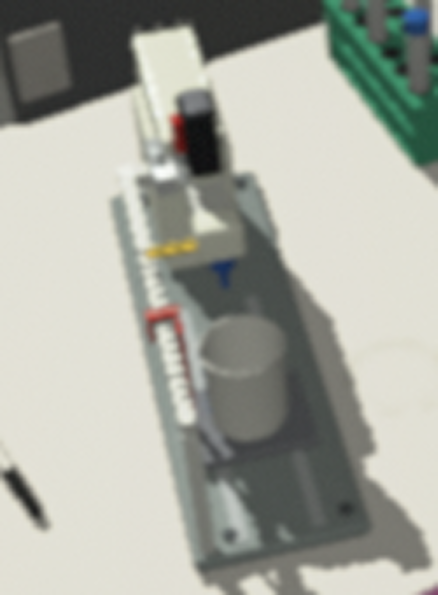

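```bash
python3 - <<'E'
from h import *
p=read_camera("scene");q=read_camera("side")
f=lambda u,v:(u/3.5+150,v/3.5+215); g=lambda u,v:(u/3.5+140,v/3.5+145)
P=lambda c,uv,z:atz(c,uv,z)[:2]
def yaw(a,b): d=b-a; return np.arctan2(d[0],-d[1])  # -y axis=(sin,-cos)
a,b=P(p,f(157,558),.004),P(p,f(738,240),.006);c=P(p,f(57,412),.008)
print(a,b,c,yaw(a,b),np.linalg.norm(a-b),np.linalg.norm(a-c), np.arctan2(*(c-a)[::-1]))
a,b=P(q,g(113,200),.01),P(q,g(200,570),.006);c=P(q,g(368,526),.006)
print(a,b,c,yaw(a,b),np.linalg.norm(c-b),np.arctan2(*(c-b)[::-1]))
# scale bar
print(yaw(P(q,g(133,190),.12),P(q,g(187,418),.12)), yaw(P(p,f(340,262),.12),P(p,f(733,85),.12)))
for cam,n in((p,"scene"),(q,"side")):
    pt=mark_of("pointer",cam)[0]["uv"];m=mark_of("red_mark",cam)[0]["uv"]
    pt=P(cam,pt,.128);m=P(cam,m,.124);bo=P(cam,mark_of("boom",cam)[0]["uv"],.179)
    print(n,"boom",bo,"pt",pt,"mark",m,"ext",np.linalg.norm(m-pt),yaw(pt,m))
E
```

```text
[0.52789071 0.17456517] [ 0.43180246 -0.17511985] [0.63048323 0.14799619] -0.2681664550452074 0.36264661244866164 0.1059770596742698 -0.25340850471892634
[0.52747503 0.16880926] [ 0.43323339 -0.17744344] [ 0.53558409 -0.2006664 ] -0.265738794767315 0.10495223738278048 -0.22311823375789608
-0.27380073777917346 -0.2900825780954272
scene boom [0.53617059 0.00616871] pt [ 0.48766872 -0.03437375] mark [ 0.4633507  -0.07583511] ext 0.04806672104696522 -0.5304506505350488
side boom [0.53638572 0.0084159 ] pt [ 0.47379494 -0.04608829] mark [ 0.46406156 -0.07924735] ext 0.03455809911560292 -0.2855158579061729
```

```bash
python3 -c "
from plant import *
import plant
print([n for n in dir(plant) if n[0]!='_']);print(grasp_offset)"
```

```text
['Unreachable', 'get_state', 'grasp_offset', 'mark_of', 'read_camera', 'sign_off', 'silhouettes', 'spot_in']
0.0187
```

Emit:
jog_arm(targets="15 30 15 0 0 7 1;20 35 15 0 0 7 1;20 35 15 0 0 7 1;20 35 15 0 0 7 1;20 35 10 0 0 7 1;20 35 0 0 0 7 1;20 35 0 0 0 7 1;20 35 0 0 0 7 1;20 35 0 0 0 4 1;20 35 0 0 0 0 1")

```text
time: 2.43
eef_pos: [0.3422, -0.3075, 0.3]
tcp_rot: [0.797, 0.604, -0.002, 0.001]
contact_force: [1.4, -0.8, -0.3]
opening: 0.996
```

Emit:
jog_arm(targets="20 35 0 0 0 0 1;20 35 0 0 0 0 1;20 35 0 0 0 0 1;20 35 0 0 0 0 1;20 35 0 0 0 0 1;20 35 0 0 0 0 1;20 35 0 0 0 0 1;20 30 0 0 0 0 1;15 20 0 0 0 0 1;0 0 0 0 0 0 1")

```text
time: 3.27
eef_pos: [0.5218, 0.007, 0.3044]
tcp_rot: [0.795, 0.607, 0.002, 0.007]
contact_force: [-0.7, -0.0, -1.2]
opening: 1.003
```

```bash
python3 - <<'E'
from h import *
s=get_state();print(s["time"],s["eef_pos"],s["tcp_rot"])
p=read_camera("wrist");cv2.imwrite("pics/w1.png",p["pixels"])
print(p["mtx"],p["world_from_camera"])
for n,z in [("boom",.179),("pointer",.128),("red_mark",.124),("station",0)]:
    m=mark_of(n,p); print(n,[(np.round(k["uv"],1).tolist(),round(k["p"],2),atz(p,k["uv"],z,True)) for k in m[:2]])
E
```

```text
3.2667 [0.52179159 0.00702627 0.3043564 ] [0.794718   0.60694156 0.00154744 0.00654617]
[[325.1922621    0.         278.94396059]
 [  0.         325.1922621  206.19939629]
 [  0.           0.           1.        ]] [[ 0.96451342  0.25292184  0.07579179  0.54311589]
 [-0.2637334   0.90918081  0.3222343   0.08960179]
 [ 0.01259165 -0.33078813  0.94362104  0.44678274]
 [ 0.          0.          0.          1.        ]]
boom [([296.1, 193.2], 0.59, array([0.53899701, 0.00565106, 0.179     ]))]
pointer [([250.5, 225.1], 0.97, array([ 0.48275719, -0.03169256,  0.128     ]))]
red_mark [([251.8, 262.6], 0.85, array([ 0.46967368, -0.07772749,  0.124     ]))]
station [([286.3, 155.1], 0.93, array([0.53696511, 0.00696544, 0.        ]))]
```

View pics/w1.png

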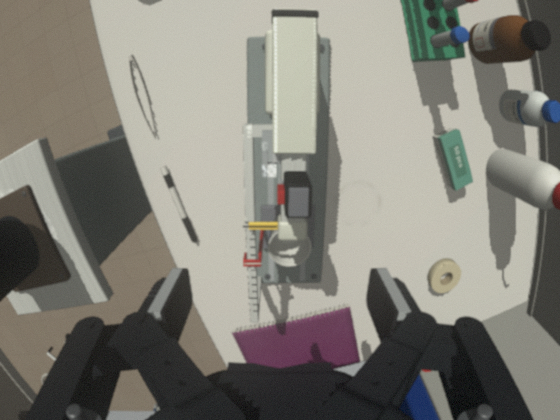

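Emit:
jog_arm(targets="8 0 -10 0.5 0.6 0 1;8 0 -20 0 0 0 1;2 -1 -25 0 0 0 1;0 0 -20 0 0 0 1;0 0 -10 0 0 0 1;0 0 0 0 0 0 1")

```text
time: 4.02
eef_pos: [0.537, -0.0072, 0.2202]
tcp_rot: [0.801, 0.599, 0.001, 0.004]
contact_force: [0.2, -0.2, -0.3]
opening: 1.002
```

```bash
python3 - <<'E'
from h import *
s=get_state();print(s["time"],s["eef_pos"],s["tcp_rot"])
p=read_camera("wrist");cv2.imwrite("pics/w2.png",p["pixels"])
for n,z in [("boom",.179),("pointer",.128),("red_mark",.124),("station",0)]:
    m=mark_of(n,p); print(n,[(np.round(k["uv"],1).tolist(),round(k["p"],2),atz(p,k["uv"],z,True)) for k in m[:2]])
E
```

```text
4.0167 [ 0.53695198 -0.00720054  0.22018952] [0.80071262 0.59903713 0.0011528  0.00353514]
boom [([273.5, 218.4], 0.63, array([0.53834158, 0.00616512, 0.179     ]))]
pointer [([222.1, 252.3], 0.68, array([ 0.48325012, -0.02934894,  0.128     ]))]
red_mark [([227.0, 298.2], 0.88, array([ 0.46940355, -0.07611212,  0.124     ]))]
station [([275.8, 160.8], 0.72, array([0.53939796, 0.00604866, 0.        ]))]
```

View pics/w2.png

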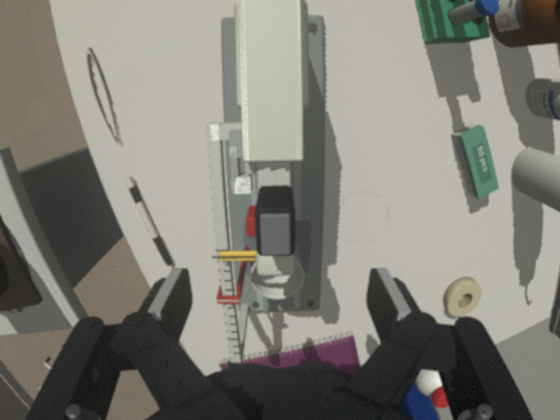

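The wrist view shows the grip at (275,220) and the button at (252,220), with the open fingers at (175,290) and (380,290). The grip is centred between them; the tool needs to go 13 mm in +y, then down.

Emit:
jog_arm(targets="2 13 0 0 0 1.2 1;0 0 0 0 0 0 1;0 0 -15 0 0 0 1;0 0 -15 0 0 0 1;0 0 0 0 0 0 1")

```text
time: 4.68
eef_pos: [0.5451, 0.0089, 0.2008]
tcp_rot: [0.792, 0.61, 0.008, 0.011]
contact_force: [0.0, 0.3, 0.2]
opening: 1.003
```

Emit:
jog_arm(targets="0 0 0 0 0 0 1;0 0 0 0 0 0 1")

```text
time: 4.85
eef_pos: [0.5456, 0.0097, 0.202]
tcp_rot: [0.792, 0.611, 0.009, 0.011]
contact_force: [0.5, 0.7, -0.5]
opening: 1.0
```

```bash
python3 - <<'E'
from h import *
for i in range(3):
    s=get_state();print(s["time"],s["eef_pos"],s["tcp_rot"],s["qpos"],s["dq"]); read_camera("side")
E
```

```text
4.85 [0.5455603  0.00966688 0.20204821] [0.79177379 0.61064858 0.00869252 0.01127035] [-0.1670853   0.01242758  1.93939209 -0.00278175  1.16142186  0.09086715] [ 0.00884057 -0.00860384 -0.01758346 -0.00118462  0.00344406 -0.00012393]
4.9 [0.54586532 0.00960431 0.20249235] [0.79179547 0.61060897 0.00904248 0.01161263] [-0.16712833  0.0121351   1.93885318 -0.00272891  1.16127527  0.09089213] [-0.0044528  -0.00255613 -0.00520339 -0.00247407 -0.00231993 -0.00118046]
4.95 [0.54593418 0.00943718 0.20258183] [0.79186368 0.61051714 0.00911166 0.01173487] [-0.16738603  0.01205208  1.93877018 -0.00279473  1.16116754  0.09088846] [-0.00390504 -0.00031445  0.00053807  0.00027023 -0.00127077  0.00133854]
```

Emit:
jog_arm(targets="-6 -3 5 0.4 1.6 -0.5 1;0 0 0 0 0 0 1;0 0 0 0 0 0 1")

```text
time: 5.25
eef_pos: [0.5405, 0.0063, 0.2092]
tcp_rot: [0.795, 0.607, 0.001, 0.001]
contact_force: [-0.8, -0.7, -0.1]
opening: 1.001
```

Good. Slow descent.

Emit:
jog_arm(targets="-1 0 -10 0 0 0 1;0 0 -10 0 0 0 1;0 0 -10 0 0 0 1;0 0 -10 0 0 0 1;0 0 0 0 0 0 1;0 0 0 0 0 0 1")

```text
time: 5.75
eef_pos: [0.5386, 0.0066, 0.1635]
tcp_rot: [0.795, 0.607, 0.001, 0.001]
contact_force: [0.3, 0.8, 0.1]
opening: 0.997
```

Emit:
jog_arm(targets="0 0 -5 0 0 0 1;0 0 0 0 0 0 1;0 0 0 0 0 0 0.2", force=40)

```text
time: 6.0
eef_pos: [0.5382, 0.0067, 0.1571]
tcp_rot: [0.795, 0.607, 0.0, 0.0]
contact_force: [-0.0, 0.6, -0.6]
opening: 0.886
```

```bash
python3 - <<'E'
from h import *
s=get_state();print(s["time"],s["eef_pos"],s["tcp_rot"],s["opening"])
p=read_camera("wrist");cv2.imwrite("pics/w3.png",p["pixels"])
p=read_camera("scene");cv2.imwrite("pics/s3.png",cv2.resize(p["pixels"][190:310,200:360],None,fx=4,fy=4,interpolation=2))
E
```

```text
6.0 [0.5382099  0.00674832 0.15706082] [7.94543770e-01 6.07206695e-01 2.15593380e-04 4.25405779e-04] 0.8859779431897636
```

View pics/w3.png

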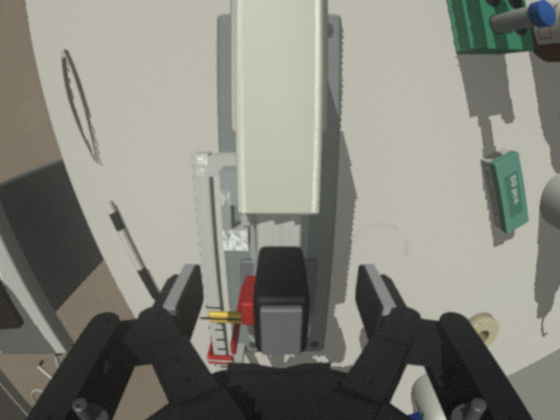

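View pics/s3.png

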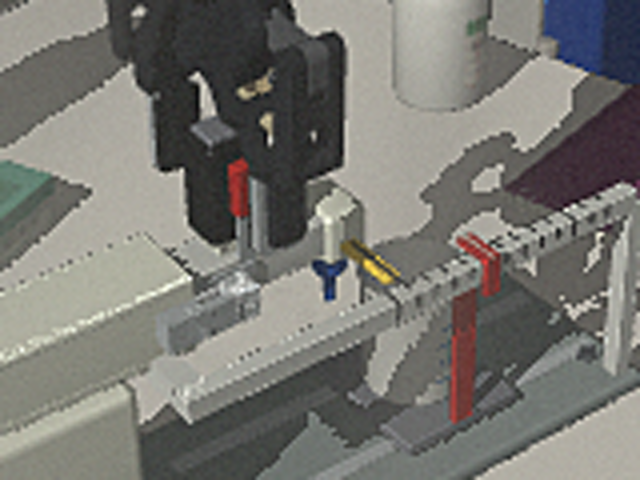

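Fingers straddle the grip, level with the button. Closing.

Emit:
jog_arm(targets="0 0 0 0 0 0 -0.2;0 0 0 0 0 0 -0.5;0 0 0 0 0 0 -1;0 0 0 0 0 0 -1;0 0 0 0 0 0 -1;0 0 0 0 0 0 -1;0 0 0 0 0 0 -1;0 0 0 0 0 0 -1", force=45)

```text
time: 6.77
eef_pos: [0.5389, 0.0066, 0.1586]
tcp_rot: [0.795, 0.607, 0.001, 0.001]
contact_force: [1.0, -0.2, -0.7]
opening: 0.249
```

Emit:
jog_arm(targets="0 0 0 0 0 0 -1;0 0 0 0 0 0 -1;0 0 0 0 0 0 -1;0 0 0 0 0 0 -1;0 0 0 0 0 0 -1")

```text
time: 7.18
eef_pos: [0.5389, 0.0066, 0.1586]
tcp_rot: [0.795, 0.607, 0.001, 0.001]
contact_force: [1.0, -0.5, -0.9]
opening: 0.251
```

```bash
python3 - <<'E'
from h import *
s=get_state();print(s["time"],s["eef_pos"],s["tcp_rot"],s["opening"],s["opening"]*85,s["contact_force"])
p=read_camera("wrist");cv2.imwrite("pics/w4.png",p["pixels"])
for n,z in [("pointer",.1275),("red_mark",.124)]:
    m=mark_of(n,p); print(n,[(np.round(k["uv"],1).tolist(),round(k["p"],2),atz(p,k["uv"],z,True)) for k in m[:2]])
E
```

```text
7.1833 [0.53889151 0.00661759 0.15861541] [7.94752006e-01 6.06933269e-01 7.66829861e-04 8.17671006e-04] 0.25086272295668177 21.32333145131795 [ 0.98080493 -0.45466893 -0.86901522]
pointer []
red_mark []
```

View pics/w4.png

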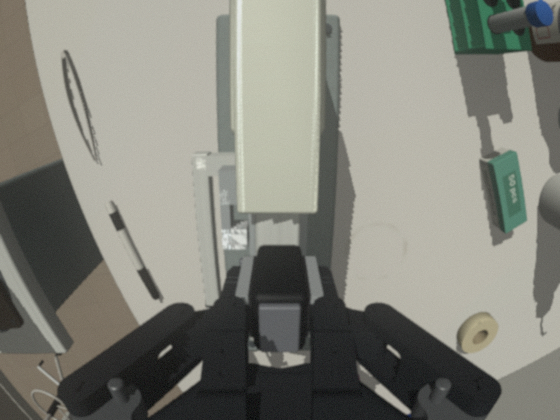

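Opening 21 mm means the button is flush. Draw out about 30 mm, then look.

Emit:
jog_arm(targets="-1 -4 0 0 0 0 -1;-2 -6 0 0 0 0 -1;-2 -7 0 0 0 0 -1;-2 -7 0 0 0 0 -1;0 0 0 0 0 0 -1;0 0 0 0 0 0 -1")

```text
time: 7.83
eef_pos: [0.5328, -0.0158, 0.1586]
tcp_rot: [0.795, 0.607, 0.004, -0.0]
contact_force: [4.0, 2.1, -1.2]
opening: 0.254
```

```bash
cat > look.py <<'E'
from h import *
import sys
k=sys.argv[1]
s=get_state();print(s["time"],s["eef_pos"],s["tcp_rot"],s["opening"],s["contact_force"])
u=np.array([np.sin(-.265),-np.cos(-.265)])
print("drawn",(s["eef_pos"][:2]-[.5389,.0066])@u)
for c in("scene","side"):
    p=read_camera(c)
    a,b=((190,310),(220,360)) if c=="scene" else ((195,275),(155,235))
    f=4 if c=="scene" else 6
    cv2.imwrite(f"pics/{c}_{k}.png",cv2.resize(p["pixels"][a[0]:a[1],b[0]:b[1]],None,fx=f,fy=f,interpolation=2))
    W={}
    for n,z in [("pointer",.1275),("red_mark",.124)]:
        m=mark_of(n,p); print(c,n,[(np.round(q["uv"],1).tolist(),round(q["p"],2)) for q in m[:2]])
        if m: W[n]=atz(p,m[0]["uv"],z)[:2]
    if len(W)==2: print("remaining",(W["red_mark"]-W["pointer"])@u)
E
python3 look.py a
```

```text
7.8333 [ 0.53279903 -0.01580208  0.15860174] [ 7.94597335e-01  6.07122755e-01  4.11005984e-03 -3.79618539e-04] 0.25383592878964284 [ 4.01172854  2.12975068 -1.24937424]
drawn 0.02321798406138104
scene pointer [([308.9, 253.4], 0.93)]
scene red_mark [([318.5, 250.2], 0.87), ([306.7, 211.1], 0.24)]
remaining 0.022327973882507006
side pointer [([183.9, 229.2], 0.88)]
side red_mark [([183.4, 233.2], 0.87)]
remaining 0.008141582768266847
```

View pics/scene_a.png

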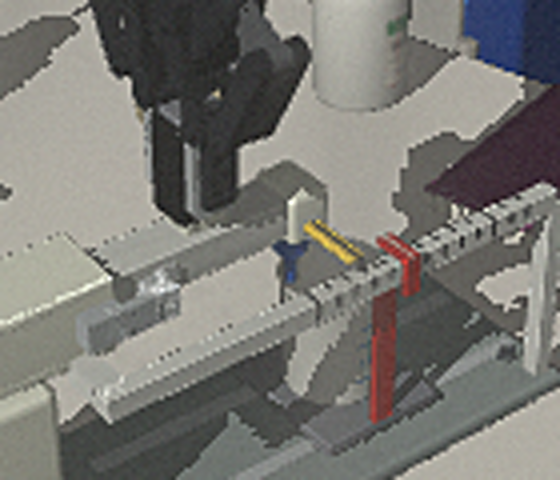

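View pics/side_a.png

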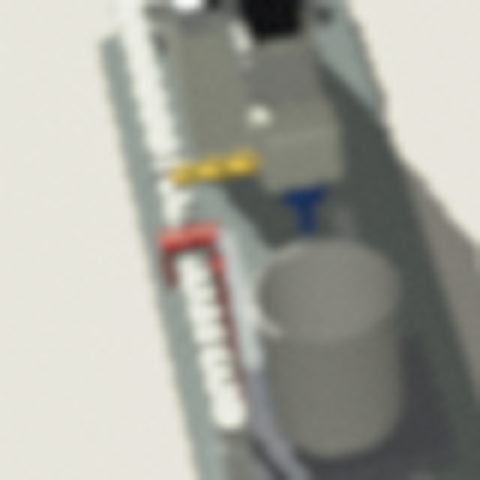

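The side picture shows the pointer clearly short of the rider (tip at crop (182,174), rider at (188,238)), so the network's side marks are off. I'll compute from hand-read pixels.

```bash
python3 - <<'E'
from h import *
u=np.array([np.sin(-.265),-np.cos(-.265)]);x=np.array([np.cos(.265),-np.sin(.265)])
p=read_camera("scene");q=read_camera("side")
for cam,o,f,P,M in((p,(220,190),4,(345,252),(397,251)),(q,(155,195),6,(192,173),(190,238))):
    a=atz(cam,(P[0]/f+o[0],P[1]/f+o[1]),.129)[:2];b=atz(cam,(M[0]/f+o[0],M[1]/f+o[1]),.124)[:2]
    print(a,b,(b-a)@u,(b-a)@x)
    # ray-derived du/dpix
    for d in((4,0),(0,4)):
        a2=atz(cam,((P[0]+d[0])/f+o[0],(P[1]+d[1])/f+o[1]),.129)[:2];print((a2-a)@u,(a2-a)@x)
E
```

```text
[ 0.47926468 -0.0546009 ] [ 0.46585144 -0.07446288] 0.022681699377824573 -0.007742990430817673
0.0013596278176288 -0.0010334873131257285
-0.0018106423774444003 -0.0022353594289691867
[ 0.48012748 -0.05753512] [ 0.46714135 -0.08285814] 0.02784024972128922 -0.005900484318012278
0.0004120924459461976 0.0013604166357864599
0.0021089230479685024 -0.00035057456284078123
```

Emit:
jog_arm(targets="-2 -6 0 0 0 0 -1;-2 -6 0 0 0 0 -1;-1 -6 0 0 0 0 -1;0 0 0 0 0 0 -1;0 0 0 0 0 0 -1")

```text
time: 8.65
eef_pos: [0.5284, -0.032, 0.1586]
tcp_rot: [0.794, 0.607, 0.006, -0.001]
contact_force: [3.8, 2.6, -1.2]
opening: 0.249
```

```bash
python3 look.py b
```

```text
8.65 [ 0.52840182 -0.03200525  0.15858363] [ 0.79438078  0.60739214  0.00569818 -0.00122176] 0.24878590038409 [ 3.83378972  2.61631429 -1.16142143]
drawn 0.040007210201833794
scene pointer [([315.6, 246.9], 0.88)]
scene red_mark [([320.8, 251.7], 0.79)]
remaining 0.0011716061520072576
side pointer [([184.3, 233.9], 0.83)]
side red_mark [([182.4, 233.7], 0.77)]
remaining -0.005631480624853503
```

View pics/scene_b.png

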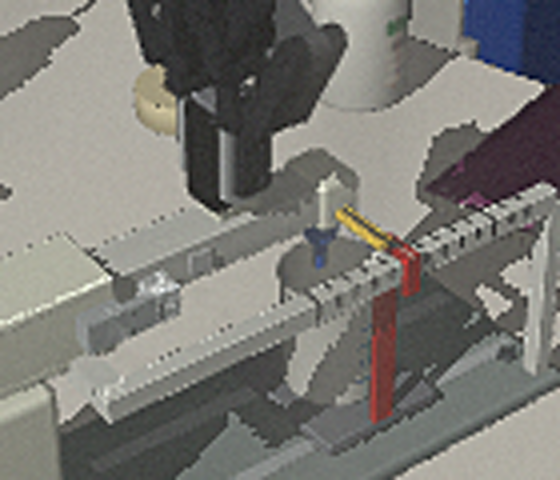

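View pics/side_b.png

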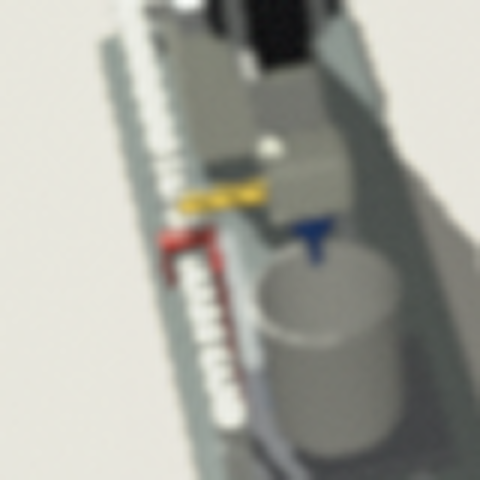

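```bash
cat > z.py <<'E'
from h import *
import sys
k=sys.argv[1]
ims=[]
for c,(cu,cv) in (("scene",(315,250)),("side",(187,230))):
    p=[read_camera(c)["pixels"].astype(float) for _ in range(2)]
    im=np.mean(p,0)[cv-15:cv+15,cu-20:cu+20]
    ims.append(cv2.resize(im,None,fx=14,fy=14,interpolation=cv2.INTER_CUBIC).clip(0,255).astype(np.uint8))
    cv2.imwrite(f"pics/z{c}_{k}.png",ims[-1])
E
python3 z.py 1
```

```text
(no output)
```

View pics/zscene_1.png

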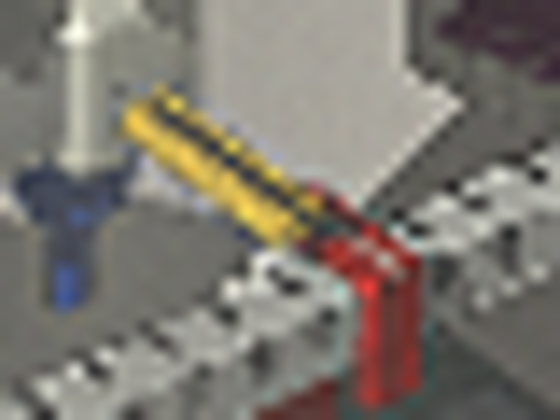

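View pics/zside_1.png

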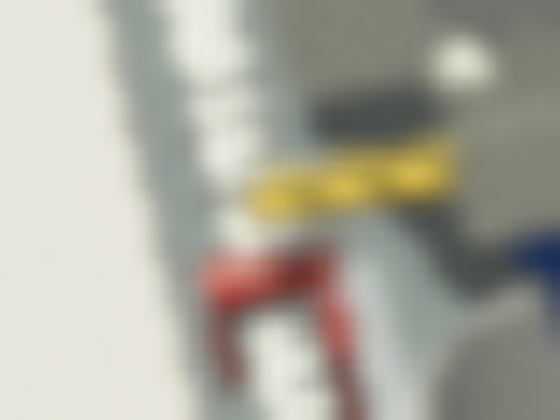

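```bash
cat > ov.py <<'E'
from h import *
import sys
yw=-.265
u=np.array([np.sin(yw),-np.cos(yw),0]);x=np.array([np.cos(yw),np.sin(yw),0]);Z=np.array([0,0,1.])
def prj(c,P):
    T=np.array(c["world_from_camera"]);K=np.array(c["mtx"]);d=T[:3,:3].T@(P-T[:3,3])
    return np.array([K[0,0]*d[0]/-d[2]+K[0,2],K[1,1]*d[1]/d[2]+K[1,2]])
p=read_camera("scene");q=read_camera("side")
# hand-read: rider white-line middle, pointer top tip, in full pixels
for n,c,m,t0,t1 in(("scene",p,(295+378/14,235+247/14),(295+318/14,235+200/14),(295+165/14,235+100/14)),("side",q,(167+262/14,215+280/14),(167+255/14,215+200/14),(167+445/14,215+168/14))):
    M=atz(c,m,.124)
    for h in(.1275,.1295,.1315):
        A=atz(c,t0,h);B=atz(c,t1,h)
        print(n,h,"rem tip %.1f root %.1f mm"%((M-A)@u*1e3,(M-B)@u*1e3),"xoff",(A-M)@x,(B-M)@x)
E
python3 ov.py
```

```text
scene 0.1275 rem tip 2.7 root 4.1 mm xoff 0.008384912065362213 0.0366981034333876
scene 0.1295 rem tip 4.5 root 5.9 mm xoff 0.006292518403100478 0.034481494006598216
scene 0.1315 rem tip 6.4 root 7.8 mm xoff 0.004200124740838718 0.032264884579808785
side 0.1275 rem tip 14.0 root 12.8 mm xoff 0.0016407126561088826 0.030359200963049927
side 0.1295 rem tip 11.7 root 10.5 mm xoff 0.0015056357997614918 0.030147083629665693
side 0.1315 rem tip 9.5 root 8.3 mm xoff 0.0013705589434142075 0.02993496629628146
```

Emit:
jog_arm(targets="-1 -4 0 0 0 0 -1;-1 -4 0 0 0 0 -1;0 0 0 0 0 0 -1;0 0 0 0 0 0 -1;0 0 0 0 0 0 -1")

```text
time: 9.67
eef_pos: [0.5265, -0.039, 0.1586]
tcp_rot: [0.794, 0.608, 0.006, -0.002]
contact_force: [3.2, 2.9, 0.1]
opening: 0.254
```

```bash
python3 look.py c; python3 z.py 2
```

```text
9.6667 [ 0.52645017 -0.03901143  0.15857366] [ 0.79411666  0.60773353  0.00601476 -0.0015853 ] 0.2536811759004558 [3.15278681 2.9179965  0.13266823]
drawn 0.04727997892601069
scene pointer [([319.2, 248.2], 0.69), ([278.4, 223.2], 0.65)]
scene red_mark [([320.5, 250.8], 0.72)]
remaining 1.8588364948784e-05
side pointer [([185.3, 233.6], 0.78)]
side red_mark [([183.6, 232.2], 0.63)]
remaining -0.009201374649271085
```

View pics/zscene_2.png

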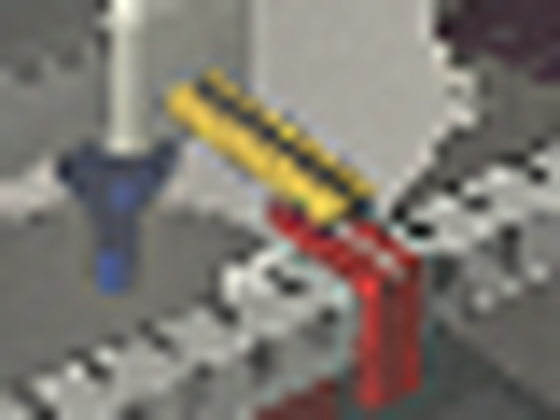

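View pics/zside_2.png

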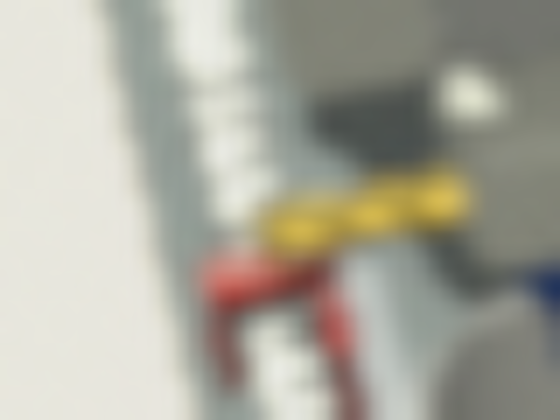

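```bash
sed -i 's/^for n,c,m.*/for n,c,m,t0,t1 in(("scene",p,(295+390\/14,235+266\/14),(295+362\/14,235+198\/14),(295+205\/14,235+85\/14)),("side",q,(167+262\/14,215+278\/14),(167+270\/14,215+228\/14),(167+460\/14,215+195\/14))):/; s/for h in(.*/for h in(.1275,.1295,.1315,.1335):/' ov.py; python3 ov.py
python3 - <<'E'
import cv2,numpy as np
# wide beaker/nozzle crops & raw averaged
from h import *
p=read_camera("side")["pixels"][205:285,165:240]
cv2.imwrite("pics/bk.png",cv2.resize(p,None,fx=7,fy=7,interpolation=2))
w=read_camera("wrist");cv2.imwrite("pics/w5.png",w["pixels"])
E
```

```text
scene 0.1275 rem tip -3.3 root -3.5 mm xoff 0.009297657098628597 0.04009121505284871
scene 0.1295 rem tip -1.5 root -1.6 mm xoff 0.007218300691258445 0.03787676100515647
scene 0.1315 rem tip 0.4 root 0.3 mm xoff 0.005138944283888321 0.035662306957464175
scene 0.1335 rem tip 2.3 root 2.1 mm xoff 0.0030595878765182216 0.03344785290977193
side 0.1275 rem tip 6.7 root 5.7 mm xoff 0.0027144926206042353 0.03135499449145758
side 0.1295 rem tip 4.5 root 3.5 mm xoff 0.0025763435210481773 0.031140014121984794
side 0.1315 rem tip 2.3 root 1.2 mm xoff 0.0024381944214920902 0.030925033752512144
side 0.1335 rem tip 0.0 root -1.0 mm xoff 0.002300045321935925 0.030710053383039355
```

View pics/bk.png

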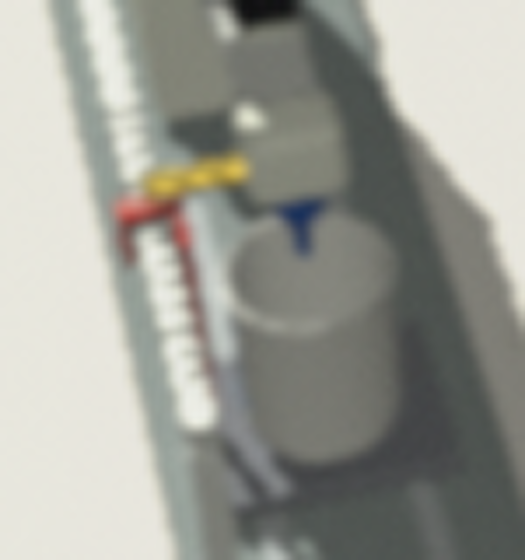

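View pics/w5.png

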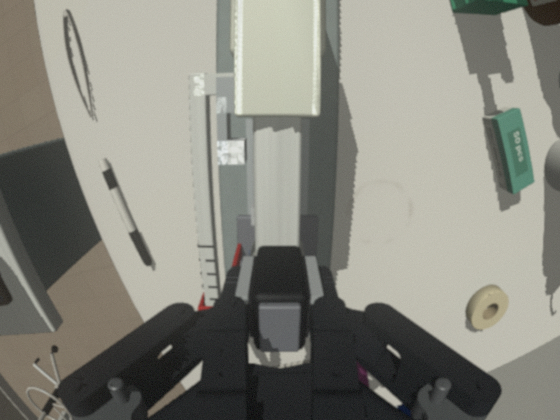

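Both views agree at a pointer-top height of about 0.132 m, giving about +1 mm still to go. Nudge and settle.

Emit:
jog_arm(targets="0 -1.5 0 0 0 0 -1;0 0 0 0 0 0 -1;0 0 0 0 0 0 -1;0 0 0 0 0 0 -1")

```text
time: 10.7
eef_pos: [0.5262, -0.04, 0.1586]
tcp_rot: [0.794, 0.607, 0.007, -0.002]
contact_force: [2.6, 2.7, -1.1]
opening: 0.252
```

```bash
python3 look.py d; python3 z.py 3; python3 -c "
from h import *
s=get_state();print(s['time'],s['eef_pos'],s['opening'],s['dq'])"
```

```text
10.7 [ 0.52620762 -0.03996519  0.15859062] [ 0.79437442  0.60738888  0.00654125 -0.00228896] 0.2516663247552487 [ 2.60755425  2.70552556 -1.10602024]
drawn 0.04826396383968557
scene pointer [([319.0, 247.4], 0.76)]
scene red_mark [([320.3, 251.9], 0.88)]
remaining -0.0036432276831930444
side pointer [([186.1, 234.2], 0.72)]
side red_mark [([186.3, 233.6], 0.56)]
remaining -0.005566504953161934
11.2 [ 0.52620579 -0.03997052  0.15859788] 0.2513769134409493 [ 0.00075494 -0.00042393  0.0007685  -0.00027602 -0.00038777 -0.00153719]
```

View pics/zscene_3.png

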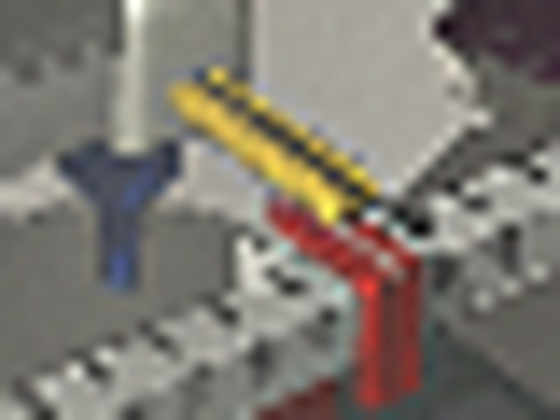

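View pics/zside_3.png

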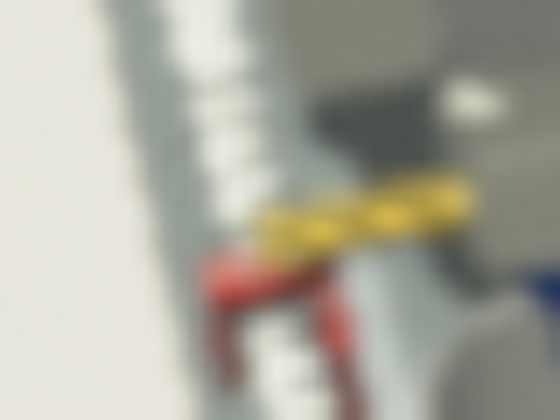

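I'll cross-check with the sharp wrist picture from before the grasp, which should give the total extension independently.

```bash
python3 - <<'E'
import cv2
for n,(u0,v0) in(("w1",(235,205)),("w2",(205,235))):
    a=cv2.imread(f"pics/{n}.png")[v0:v0+75,u0:u0+65];cv2.imwrite(f"pics/{n}z.png",cv2.resize(a,None,fx=8,fy=8,interpolation=2))
E
```

```text
(no output)
```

View pics/w1z.png

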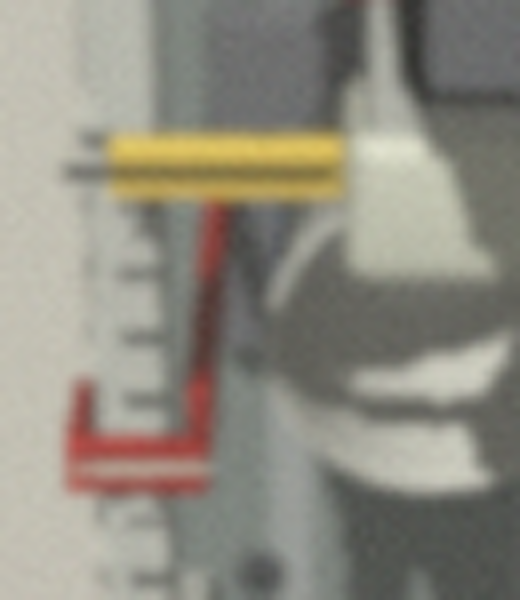

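View pics/w2z.png

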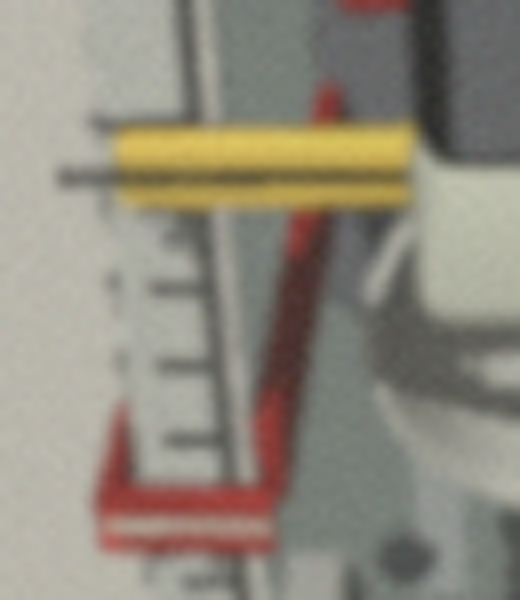

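```bash
python3 - <<'E'
from h import *
# reuse wrist camera poses: rebuild T relative to TCP from a current shot
from scipy.spatial.transform import Rotation as R
c=read_camera("wrist");s=get_state()
def T(p,q): M=np.eye(4);M[:3,:3]=R.from_quat(q).as_matrix();M[:3,3]=p;return M
E=np.linalg.inv(T(s["eef_pos"],s["tcp_rot"]))@c["world_from_camera"]
u=np.array([np.sin(-.265),-np.cos(-.265),0])
for nm,st,o,P,M,tk in(("w1",([.52179159,.00702627,.3043564],[.794718,.60694156,.00154744,.00654617]),(235,205),(225,173),(140,467),[(130,212),(138,272),(145,338),(150,400),(155,580)]),
  ("w2",([.53695198,-.00720054,.22018952],[.80071262,.59903713,.0011528,.00353514]),(205,235),(260,178),(188,526),[(185,237),(180,288),(188,365),(195,439),(205,581)])):
    cam={"mtx":c["mtx"],"world_from_camera":T(*st)@E}
    g=lambda a,z:atz(cam,((a[0]+.5)/8-.5+o[0],(a[1]+.5)/8-.5+o[1]),z,True)
    m=g(M,.124)
    for h in(.1275,.1305,.132,.1335): print(nm,h,"ext",round((m-g(P,h))@u*1e3,1))
    print("ticks before mark",[round((m-g(t,.12))@u*1e3,1) for t in tk])
E
```

```text
w1 0.1275 ext 46.8
w1 0.1305 ext 48.0
w1 0.132 ext 48.7
w1 0.1335 ext 49.3
ticks before mark [np.float64(37.9), np.float64(28.8), np.float64(18.5), np.float64(8.7), np.float64(-21.4)]
w2 0.1275 ext 46.6
w2 0.1305 ext 48.1
w2 0.132 ext 48.9
w2 0.1335 ext 49.7
ticks before mark [np.float64(35.4), np.float64(29.1), np.float64(19.1), np.float64(9.3), np.float64(-10.8)]
```

The wrist pictures give 48.5–49 mm (black-line parallax and scale ticks agree), against 48.3 mm drawn. The arm is at rest with the grip flush, so I'm handing in.

```bash
python3 -c "
from plant import *
s=get_state();print(s['time'],s['eef_pos'],s['opening'],s['contact_force']);print(sign_off())"
```

```text
11.25 [ 0.52620005 -0.03997644  0.15860615] 0.2525564791613927 [1.94850617 3.61581283 0.52816783]
the job is handed in; nothing more can be done
None
```

I gripped the black post across x, squeezed the lock button flush and drew the boom out about 48.3 mm to the red mark. I handed in at 11.25 s, still gripping and holding it there. No verdict was reported.

**Checks that agreed:**
- The mark should be 48.5–49 mm out, from the earlier wrist pictures and the scale ticks; this assumes the zero tick is at the boom's home place.
- The scene and side pictures, read by hand before and after the last 1 mm nudge, put the pointer on the mark to within about 1–2 mm.
- The opening held at about 21 mm, so the button is flush.
- The arm was at rest, with about 4 N of spring pull on the tool.
- The pictures showed no sign that the rider, the beaker or the loose items had moved, though I did not measure them again at the end.

**Check that disagreed:** the networks' last marks put the pointer past the mark, by 3.6 mm in the scene view and 5.6 mm in the side view. I discounted them because they scattered by several millimetres and their side-view marks were already wrong earlier.

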